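Fit the splined T-handle on the print press and close it

TASK

The flower press is loaded but its T-handle is off: set the handle's splined hub on the splined top of the screw, lean on it only lightly and rock it to and fro until the teeth mesh, then slide it fully down onto the collar. Then turn it clockwise until the platen bears on the boards, hand-snug and no harder, and let go, leaving the handle on the screw. Never force tooth against tooth, and leave the stack and the other things on the bench where they are.

Things in the scene. Friction and masses are not known exactly. Their poses are not given: they have to be found in the camera images.
- handle: Dark steel T-handle, 0.4 to 0.63 kg, standing upright on its hub. Origin: centre of the hub's underside, z up the hub axis, x along the bar (a half turn is the same). Hub 54 mm wide, 42 tall; in it, open below, a bore 39 mm deep with 6 inward teeth 60 degrees apart (one 30 degrees from the bar); 28 mm between tooth tips, grooves to 39 mm. It meshes with the shaft within 2 degrees.
- bar (a point): Middle of the handle's bar, on the hub axis, 71 mm above the hub's underside: the place to grip, across the bar. Bar flat-sided, 16 mm wide, 18 mm tall, 170 mm long along the handle's x, with 25 mm balls at its ends. Below it 20 mm of round neck, 16 mm wide, stand free above the hub. Axes as the handle's.
- press: Grey steel screw press, fixed to the bench: base 180 x 250 mm, 15 mm thick; two columns 200 mm apart along its y; crosshead 56 x 250 mm with its top 110 mm up (column nuts to 123 mm); the upright screw stands in the middle. Origin: centre of its underside, z up. Friction in the screw (about 0.25 N m) keeps it where it is left, so light rocking does not turn it.
- collar (a point): On the screw's axis, top of its collar (50 mm wide), 133 to 139 mm above the bench, z up. It sinks with the screw but does not turn with it: its attitude says nothing of the teeth. Fully home, the hub's underside sits on it; with teeth on teeth the hub stays about 27 mm above it. Turned clockwise seen from above, screw, platen and handle go down 24 mm a turn (3.8 mm per rad).
- shaft_tip (a point): Top of the splined shaft, 38 mm above the collar. From the collar up: 6 straight teeth, 60 degrees apart, 36 mm over the teeth, each 7 mm wide, up to 27 mm (square-ended); a plain pilot 26 mm wide to 31 mm; a cone to 15 mm at the tip. The teeth may point anywhere: find them by feel or sight. Hub and shaft mesh every 60 degrees. Does not turn with the screw.
- spindle: The press screw with its collar, splined top and the steel thrust plate under the crosshead, as the one part that goes down when the screw is turned (its attitude does not turn with the screw). Origin: on the screw's axis, 87 mm below the collar's top.
- platen: Steel plate 130 x 160 x 10 mm under the thrust plate, on rubber buffers (60 N per mm). Origin: centre of its underside. At the start 1.8 to 6 mm above the boards: 0.5 to 1.6 rad of turning closes it. From then on the turning moment grows by 0.9 N m per rad (0.38 N m per 100 N of pressing): 0.2 to 0.5 N m more than in free turning is snug, above 0.7 too hard.
- boards: The loaded stack, loose on the press base (15 mm above the bench): two plywood boards 150 x 165 mm with card between, 30 mm thick together. Origin: centre of its underside.
- boards_top (a point): Centre of the stack's upper face, 30 mm above its underside.
- ink_bottle: Bystander: amber jar 42 mm in diameter, 75 mm tall, 0.13 to 0.16 m from the handle. Origin: underside.
- print_block: Bystander: wooden print block 60 x 50 x 24 mm, about 0.15 m from the handle on the other side.
- paint_brush: Bystander: flat brush 170 mm long, lying beyond the press.
- spool: Bystander: wooden spool 38 mm in diameter, 48 mm tall.
- pigment_jar: Bystander: jar 66 mm in diameter, 85 mm tall.
- water_cup: Bystander: white cup 72 mm in diameter, 80 mm tall.
- brayer: Bystander: rubber ink roller 40 mm in diameter with a wooden grip, lying at the left of the bench.
There are look-alikes about, which are no part of the job. Of the things that look like the handle, the smaller one is meant. What is shaped like the boards but red is not meant.

How it is judged:
On the way, in this order (a step that is already met when the one before it is completed fails the run):
1. The handle is meshed and pushed fully home on the screw's collar (z of handle in the frame of collar below 0.002 m and horizontal distance between handle and collar below 0.003 m and angle between handle's own z axis and vertical below 0.06 rad), for 0.2 s.
2. The screw is turned until the platen bears on the boards (contact force between platen and boards above 10 N), for 0.2 s.
At the end, for the whole second after the job is handed in: The handle is upright on the screw, at rest and let go, its hub's underside within 2 mm of the collar and 3 mm of the screw's axis, and the platen bears on the boards with more than 10 N (all of step 1 and contact force between platen and boards above 10 N and linear speed of handle below 0.02 m/s); the robot touches nothing.
It fails at once if Before it is home, the handle is forced on the screw with more than 35 N (contact force between handle and spindle above 35 N and z of handle in the frame of collar above 0.003 m).
It fails at once if The press is screwed down too hard: more than 200 N between platen and boards (contact force between platen and boards above 200 N).
It fails at once if The stack is shifted more than 10 mm (distance of boards from where it was at the start of the episode above 0.01 m).
It fails at once if A bystander is shifted more than 30 mm (distance of any of ink_bottle, print_block, paint_brush, spool, pigment_jar, water_cup, brayer from where it was at the start of the episode above 0.03 m).
It also fails if it takes over 67 s, if anything falls off the work surface, if the arm or the gripper's body presses on something with over 40 N, if the wrist force passes 120 N, or if a joint passes its speed limit or range.

ROBOT

A 6-joint arm with a two-finger parallel gripper is mounted at the origin on the work surface. World frame = base frame: x ahead of the robot, y to its left, z up, the work surface at z = 0. Lengths are in m, angles in rad, forces in N, time in s.
With the tool pointing down it reaches from about 0.225 to 0.875 m from the base axis. Payload 3.4 kg.
Tool frame: the origin (TCP) lies between the finger pads; the fingertips stand 8 mm ahead of it and the grasp point (between the pads) lies 11 mm behind it; z points along the fingers, y is the line along which they close (so a half turn about z gives the same grasp; the last joint's range is limited). The gripper opens to 85 mm and grips with 20 to 120 N. Pads are 22 mm wide; open, the fingers measure 114 mm over their backs; the gripper's body (76 mm by 85 mm) begins 54 mm behind the grasp point. The pads swing forward as they close: fully open they stand 13 mm farther back than shut.
Start: joints at [1.155, 0.276, 1.505, -0, 1.361, -0.121], TCP at [0.167, 0.55, 0.219] pointing down, gripper open.
Joint ranges: [-2.89, 2.89], [-0.75, 2.08], [0.22, 2.7], [-1.18, 4.32], [0.11, 2.71], [-2.7, 2.7]. Speed limits (rad/s): [2.57, 2.57, 3.14, 3.14, 3.14, 3.14].

INTERFACE

Orientations are given as a unit quaternion [w, x, y, z].
In Python, from rig import manip gives the robot as it stands.
- The arm moves only by the tool move_arm, never from a script. Its argument "deltas" is a list that holds one entry, the list of rows, each a list of 5 numbers: the shift along the tool's x, y, z normalised to -1 to 1, where 1 is 80 cm, then the turn about the tool's z normalised to -1 to 1, where 1 is 120 degrees, then the closure, from -1 (fully open) to 1 (shut). In form: [[[tx, ty, tz, twist, grip], ...]]. A call has 1 to 12 rows; each row is the pose to reach, as a shift and turn from the pose commanded when the call began, along the tool's axes at that moment; what a row does not reach only later rows make up. A row lasts 1/10 s, in which the tool goes at most 50 mm and 8.59 degrees, less where a joint would pass 70% of its speed; a pose out of reach is approached as far as the arm can. A call with a number of a shift or a turn outside -1 to 1 is refused whole. A call with a gripper value outside its range is refused whole. The fingers move at their own pace and stop on an object; "squeeze" is the grip in N (left out, the last holds). Time passes only in rows, so rows that repeat a pose let the fingers close. It gives the time, the measured TCP pose, the force, the opening and the grip force at its end, in the units of the state.
- manip.get_state(): the state, without advancing time (a new reading comes with each control period).
- manip.get_image(name): name is "side" or "top" or "wrist"; returns the picture (480x640x3 uint8, red, green, blue); there is no depth.
- manip.camera_params(name): a dict with "fx", "fy", "cx", "cy" (pixels), "R" (3x3) and "t" (3): a world point X has camera coordinates R X + t; the wrist camera has in their place "tool_from_camera" (4x4, takes a point from camera to tool coordinates, whose origin is the TCP and whose axes are the flange's). Camera axes: x right, y down, z forward; pixel columns grow to the right and rows downward; lengths in m; the calibration is good to about 2 mm. The wrist camera is an equidistant fisheye: a pixel r from the principal point sees the ray r / f radians off the axis. A picture is of the moment at which its call begins: read the wrist's pose just before it. camera_params takes no time and is no camera call.
- manip.sign_off(): hands the job in; it is judged then, once.
The state is a dict: "clock": time; "qpos": joint angles; "qd": joint speeds; "effort": joint torques, N m; "position": TCP position; "ee_rot": TCP orientation; "contact_force": force on the tool from outside, world axes, zero at the start; "moment": the same for the moment, N m; "width": finger opening in m; "gripper_force": force on a finger pad.
Only numpy, scipy, OpenCV 4.12 (cv2) and the standard library are available. Lean on these libraries where they do the work, as an engineer would, in place of code of your own. Each camera call takes 0.05 s, during which the arm holds its last target. There are 200 camera calls.

## Working session

There is one attempt and no reset: what is moved stays moved. The work goes in short steps, Python scripts to look and compute and a tool call to move; the robot and the scene stay as the last step left them, time stands still between calls to the robot, and variables do not carry over. Pictures are saved under pics/ and viewed, at most 10 in all, crops included, and the job is handed in when it is done.

Besides the shell and the picture viewer there is one more tool, called after "Emit:" by a JSON object that holds its "name" and its "arguments". move_arm: Moves the arm, as the interface text tells. Scaled input: -1 to 1 covers 80 cm each way for a shift and 120 degrees each way for a turn. Its arguments: {"type":"object","properties":{"deltas":{"type":"array","items":{"type":"array","items":{"type":"array","items":{"type":"number","minimum":-1,"maximum":1}}}},"squeeze":{"type":"number"}},"required":["deltas"]}

```bash
mkdir -p pics; python3 - <<'E'
from rig import manip
import cv2,numpy as np
s=manip.get_state();print(s)
for n in ["side","top","wrist"]:
    im=manip.get_image(n);cv2.imwrite(f"pics/{n}0.png",im[:,:,::-1])
    p=manip.camera_params(n);print(n,{k:np.round(v,4).tolist() for k,v in p.items()})
E
```

```text
{'clock': 0.0, 'qpos': array([ 1.15504092e+00,  2.76596504e-01,  1.50616170e+00,  4.52801767e-06,
        1.36070943e+00, -1.20955655e-01]), 'qd': array([ 5.48125958e-05, -6.69459426e-05, -7.11087248e-04, -1.01885556e-03,
       -4.93691099e-04,  8.10809366e-04]), 'effort': array([ 1.18800135e-04, -4.16754985e+01, -2.45805216e+01, -3.53225705e-04,
        1.11157107e-02, -1.24361219e-05]), 'position': array([0.16681288, 0.54967665, 0.2182275 ]), 'ee_rot': array([-2.50706510e-04,  1.46867107e-01,  9.89155788e-01, -9.03348817e-04]), 'contact_force': array([ 0.20399644, -0.24831462, -0.43981516]), 'moment': array([ 0.02613727,  0.0373404 , -0.00378693]), 'gripper_force': 0.0, 'width': 0.08551408023067307}
side {'fx': 608.6493, 'fy': 608.6493, 'cx': 326.1209, 'cy': 234.7575, 'R': [[0.7015, 0.7127, -0.0012], [0.4126, -0.4075, -0.8147], [-0.5811, 0.571, -0.5799]], 't': [-0.3726, -0.0892, 1.92]}
top {'fx': 617.9513, 'fy': 617.9513, 'cx': 319.6747, 'cy': 233.3102, 'R': [[0.0026, -0.9999, -0.015], [-0.9989, -0.0019, -0.0473], [0.0472, 0.0151, -0.9988]], 't': [0.063, 0.4954, 1.7202]}
wrist {'fx': 371.6483, 'fy': 371.6483, 'cx': 322.0571, 'cy': 242.1881, 'tool_from_camera': [[0.001, -0.9558, -0.2941, 0.0743], [1.0, 0.0012, -0.0004, -0.0003], [0.0007, -0.2941, 0.9558, -0.1552], [0.0, 0.0, 0.0, 1.0]]}
```

View pics/top0.png

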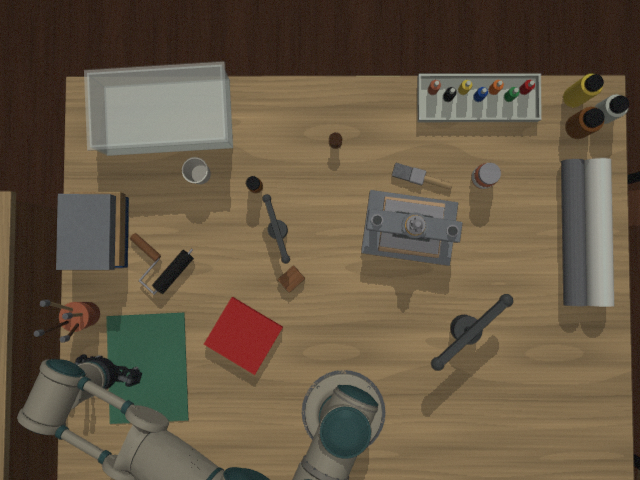

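View pics/side0.png

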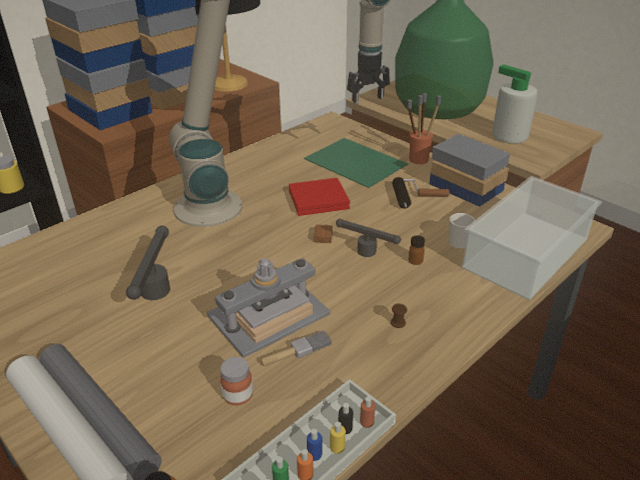

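The top view shows two T-handles: one at (277,230) with a bar of about 65 px, between the ink bottle (254,184) and the print block (291,279), and a bigger one at (470,330) with a bar of about 95 px. The one at (277,230) fits because it is smaller and has the bottle and block beside it. The press is at (412,228). I'll confirm with one enlarged crop.

```bash
cat > h.py <<'E'
import numpy as np,cv2
from rig import manip
def px2w(n,u,v,z):
    p=manip.camera_params(n);R=np.array(p["R"]);t=np.array(p["t"])
    d=R.T@np.array([(u-p["cx"])/p["fx"],(v-p["cy"])/p["fy"],1]);c=-R.T@t
    return c+d*(z-c[2])/d[2]
def proj(n,X):
    p=manip.camera_params(n);c=np.array(p["R"])@X+p["t"]
    return np.array([p["fx"]*c[0]/c[2]+p["cx"],p["fy"]*c[1]/c[2]+p["cy"]])
E
python3 - <<'E'
import cv2,numpy as np
im=cv2.imread("pics/top0.png")
a=cv2.resize(im[180:280,227:327],None,fx=4,fy=4,interpolation=cv2.INTER_CUBIC)
b=cv2.resize(im[178:278,362:462],None,fx=4,fy=4,interpolation=cv2.INTER_CUBIC)
cv2.imwrite("pics/c1.png",np.hstack([a,b]))
E
```

```text
(no output)
```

View pics/c1.png

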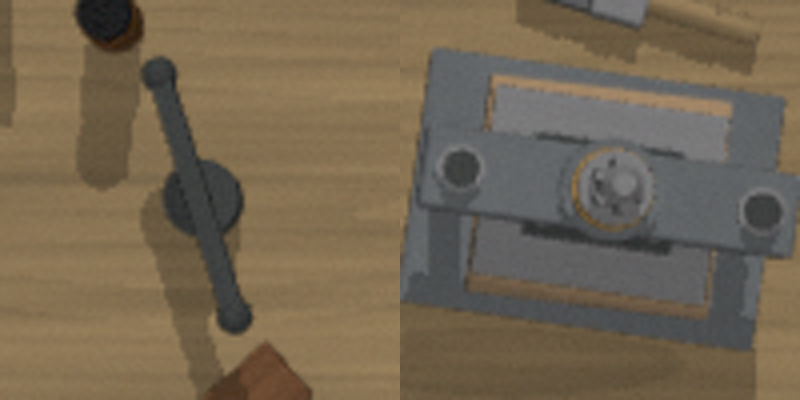

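The crop confirms it: the smaller handle's balls are at (159,73) and (234,316), which is (266.8,198.3) and (285.5,259) in the full image. The collar is at about (415,225.3) and the shaft tip at about (417.5,224.2).

```bash
python3 - <<'E'
from h import *
from scipy.spatial.transform import Rotation as Ro
a=px2w("top",266.75,198.25,.071);b=px2w("top",285.5,259,.071)
print("bar",a,b,(a+b)/2,np.linalg.norm(a-b),np.degrees(np.arctan2(*(a-b)[1::-1])))
print("collar",px2w("top",415,225.25,.136),"tip",px2w("top",417.6,224.2,.174))
print("nuts",px2w("top",362+60/4,178+168/4,.123),px2w("top",362+363/4,178+211/4,.123))
q=manip.get_state()["ee_rot"];print(Ro.from_quat(np.r_[q[1:],q[0]]).as_matrix().round(4))
E
```

```text
bar [0.58759143 0.20738081 0.071     ] [0.42268639 0.155491   0.071     ] [0.50513891 0.1814359  0.071     ] 0.17287632703614958 17.466955891912992
collar [ 0.51079504 -0.18543187  0.136     ] tip [ 0.51117057 -0.18674157  0.174     ]
nuts [ 0.52520842 -0.08785275  0.123     ] [ 0.49733812 -0.28570727  0.123     ]
[[-9.569e-01  2.906e-01 -6.000e-04]
 [ 2.906e-01  9.569e-01 -1.200e-03]
 [ 2.000e-04 -1.300e-03 -1.000e+00]]
```

Emit:
{"name": "move_arm", "arguments": {"deltas": [[[-0.679, -0.755, -0.0525, 0, -1], [-0.679, -0.755, -0.0525, 0, -1], [-0.679, -0.755, -0.0525, 0, -1], [-0.679, -0.755, -0.0525, 0, -1], [-0.679, -0.755, -0.0525, 0, -1], [-0.679, -0.755, -0.0525, 0, -1], [-0.679, -0.755, -0.0525, 0, -1], [-0.679, -0.755, -0.0525, 0, -1], [-0.679, -0.755, -0.0525, 0, -1], [-0.679, -0.755, -0.0525, 0, -1], [-0.679, -0.755, -0.0525, 0, -1], [-0.679, -0.755, -0.0525, 0, -1]]]}}

```text
clock: 1.35
position: [0.4213, 0.0055, 0.2502]
ee_rot: [0.0, 0.147, 0.989, 0.0]
contact_force: [1.3, 0.1, -0.5]
width: 0.0854
gripper_force: 0.0
```

Emit:
{"name": "move_arm", "arguments": {"deltas": [[[-0.178, -0.198, -0.0138, 0, -1], [-0.178, -0.198, -0.0138, 0, -1], [-0.178, -0.198, -0.0138, 0, -1], [-0.178, -0.198, -0.0138, 0, -1], [-0.178, -0.198, -0.0138, 0, -1], [-0.178, -0.198, -0.0138, 0, -1], [-0.178, -0.198, -0.0138, 0, -1]]]}}

```text
clock: 2.05
position: [0.5104, -0.1843, 0.2606]
ee_rot: [-0.001, 0.147, 0.989, 0.001]
contact_force: [-0.1, -0.1, 0.3]
width: 0.0854
gripper_force: 0.0
```

```bash
cat >> h.py <<'E'
def wray(u,v,s,z):
    "wrist pixel -> world point at height z, s: state"
    from scipy.spatial.transform import Rotation as Ro
    p=manip.camera_params("wrist");T=np.array(p["tool_from_camera"])
    x,y=(u-p["cx"])/p["fx"],(v-p["cy"])/p["fy"];th=np.hypot(x,y)
    d=np.array([x/th*np.sin(th),y/th*np.sin(th),np.cos(th)]) if th>0 else np.array([0,0,1.])
    q=s["ee_rot"];R=Ro.from_quat(np.r_[q[1:],q[0]]).as_matrix()
    c=R@T[:3,3]+s["position"];d=R@T[:3,:3]@d
    return c+d*(z-c[2])/d[2]
E
python3 - <<'E'
from h import *
import pickle
s=manip.get_state();im=manip.get_image("wrist");print(s["position"],s["qpos"])
pickle.dump(s,open("s1.pkl","wb"));cv2.imwrite("pics/w1.png",im[:,:,::-1])
cv2.imwrite("pics/w1c.png",cv2.resize(im[180:310,240:400,::-1],(800,650))[:600])
E
```

```text
[ 0.51043327 -0.18432199  0.26055458] [-4.75430060e-01  2.07491263e-01  1.49638368e+00  9.53224741e-04
  1.44008570e+00 -1.75147108e+00]
```

View pics/w1c.png

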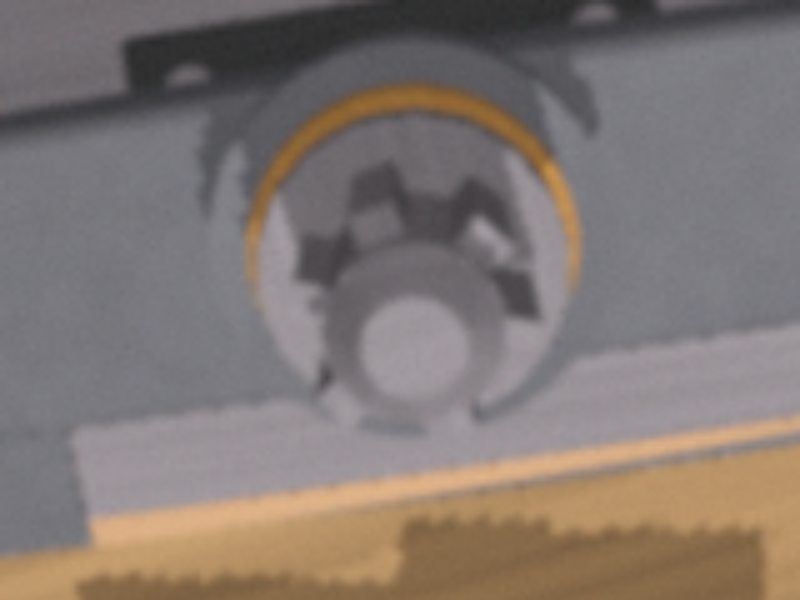

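The shaft tip is at crop (415,347), which is wrist pixel (323,249.4). Tooth end faces show at crop (378,222) and (490,240), with dark outer faces above them. I'll rectify the view to the plane of the tooth tops.

```bash
python3 - <<'E'
from h import *
import pickle
from scipy.spatial.transform import Rotation as Ro
s=pickle.load(open("s1.pkl","rb"))
for zc in(.133,.136,.139): print(zc,wray(323,249.4,s,zc+.038))
c=wray(323,249.4,s,.174);print(c)
p=manip.camera_params("wrist");T=np.array(p["tool_from_camera"])
q=s["ee_rot"];R=Ro.from_quat(np.r_[q[1:],q[0]]).as_matrix()
N=600;r=.03
def rect(z):
    g=(np.arange(N)-N/2+.5)/(N/2)*r
    X=np.stack([c[0]-0*g[None,:]-g[:,None]+0, c[1]-g[None,:]+0*g[:,None], np.full((N,N),z)],-1) # up=+x, left=+y
    Xt=(X-s["position"])@R; Xc=(Xt-T[:3,3])@T[:3,:3]
    th=np.arctan2(np.hypot(Xc[...,0],Xc[...,1]),Xc[...,2]);ph=np.arctan2(Xc[...,1],Xc[...,0])
    u=p["cx"]+p["fx"]*th*np.cos(ph);v=p["cy"]+p["fy"]*th*np.sin(ph)
    return cv2.remap(cv2.imread("pics/w1.png"),u.astype('f4'),v.astype('f4'),cv2.INTER_CUBIC)
a=rect(.163)
a=cv2.convertScaleAbs(a,alpha=1.4)
for rr in(.013,.018):cv2.circle(a,(300,300),int(rr/r*300),(0,255,0),1)
cv2.imwrite("pics/r1.png",a)
E
```

```text
0.133 [ 0.5162865  -0.18566535  0.171     ]
0.136 [ 0.51534565 -0.18539111  0.174     ]
0.139 [ 0.51440479 -0.18511686  0.177     ]
[ 0.51534565 -0.18539111  0.174     ]
```

View pics/r1.png

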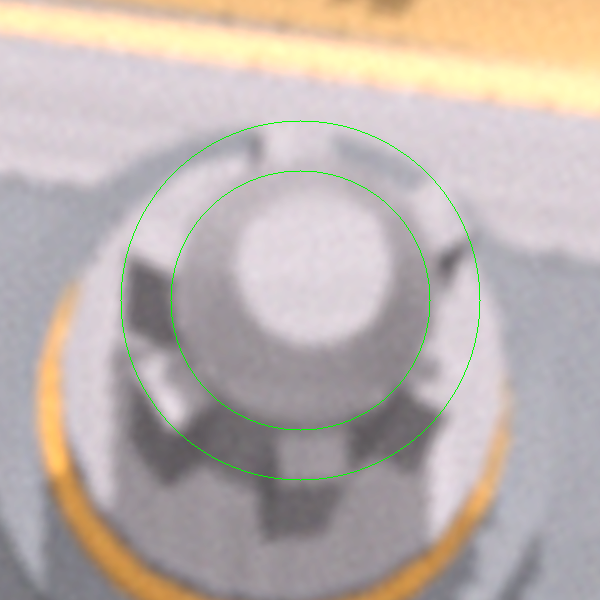

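The rectified circles fit the pilot and the teeth well, so the axis is at about (0.515,-0.185). The tooth direction is about 2° modulo 60, so the bar has to mesh at a yaw of about 2°. Next is the handle, with the same relative wrist view.

Emit:
{"name": "move_arm", "arguments": {"deltas": [[[0.1405, 0.437, 0.0, -0.287, -1], [0.1405, 0.437, 0.05, -0.287, -1], [0.1405, 0.437, 0.129, -0.287, -1], [0.1405, 0.437, 0.129, -0.287, -1], [0.1405, 0.437, 0.129, -0.287, -1], [0.1405, 0.437, 0.129, -0.287, -1], [0.1405, 0.437, 0.129, -0.287, -1], [0.1405, 0.437, 0.129, -0.287, -1], [0.1405, 0.437, 0.129, -0.287, -1], [0.1405, 0.437, 0.129, -0.287, -1], [0.1405, 0.437, 0.129, -0.287, -1]]]}}

```text
clock: 3.2
position: [0.5048, 0.1815, 0.1587]
ee_rot: [0.001, -0.153, 0.988, -0.0]
contact_force: [-0.2, -0.7, 0.1]
width: 0.0855
gripper_force: 0.0
```

```bash
python3 - <<'E'
from h import *
import pickle
s=manip.get_state();im=manip.get_image("wrist");print(s["position"],s["qpos"],s["ee_rot"])
pickle.dump(s,open("s2.pkl","wb"));cv2.imwrite("pics/w2.png",im[:,:,::-1])
E
```

```text
[0.50482811 0.18151419 0.1587317 ] [ 2.15771315e-01  2.59587488e-01  1.68494075e+00 -5.10626676e-04
  1.19607894e+00 -1.66184112e+00] [ 5.06590452e-04 -1.52899252e-01  9.88241630e-01 -2.06472654e-04]
```

View pics/w2.png

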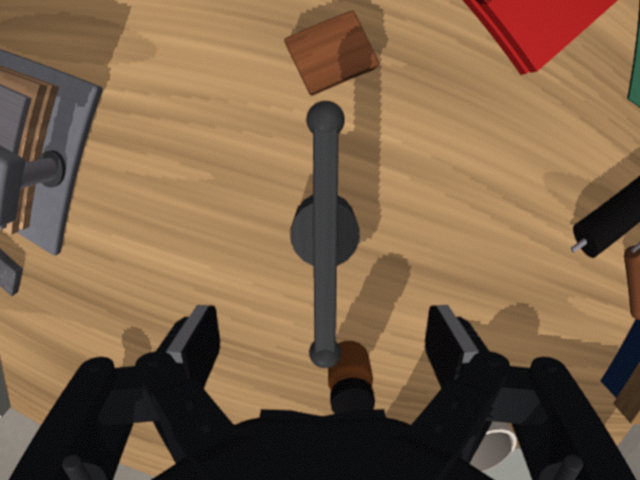

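The wrist view shows the bar's balls at (325,119) and (324,354), with the hub centre near (325,231). The bar is nearly vertical in the image, so the yaw is right.

```bash
python3 - <<'E'
from h import *
import pickle
from scipy.spatial.transform import Rotation as Ro
s=pickle.load(open("s2.pkl","rb"))
q=s["ee_rot"];R=Ro.from_quat(np.r_[q[1:],q[0]]).as_matrix();print(R.round(4))
a=wray(325,119.5,s,.071);b=wray(324,354,s,.071)
m=(a+b)/2;print(a,b,m,np.linalg.norm(a-b),np.degrees(np.arctan2(*(b-a)[1::-1])))
h=wray(325,231,s,.042);print("hub",h)
print("tool offset bar",R.T@(m-s["position"]),"hub",R.T@(h-s["position"]))
E
```

```text
[[-9.532e-01 -3.022e-01  1.100e-03]
 [-3.022e-01  9.532e-01 -3.000e-04]
 [-9.000e-04 -6.000e-04 -1.000e+00]]
[0.42603654 0.15764922 0.071     ] [0.59164382 0.20994304 0.071     ] [0.50884018 0.18379613 0.071     ] 0.17366754324585906 17.524557783421454
hub [0.50453729 0.18296408 0.042     ]
tool offset bar [-0.00443178  0.00101218  0.08773534] hub [-5.14231267e-05  1.53570120e-03  1.16730951e-01]
```

Emit:
{"name": "move_arm", "arguments": {"deltas": [[[-0.00275, 0.0004, 0.06, 0, -1], [-0.00275, 0.0004, 0.1, 0, -1], [-0.00275, 0.0004, 0.121, 0, -1], [-0.00275, 0.0004, 0.121, 0, -1], [-0.00275, 0.0004, 0.121, 0, 1], [-0.00275, 0.0004, 0.121, 0, 1], [-0.00275, 0.0004, 0.121, 0, 1], [-0.00275, 0.0004, 0.121, 0, 1], [-0.00275, 0.0004, 0.121, 0, 1], [-0.00275, 0.0004, 0.121, 0, 1], [-0.00275, 0.0004, 0.121, 0, 1]]], "squeeze": 80}}

```text
clock: 4.35
position: [0.5077, 0.1834, 0.0621]
ee_rot: [0.001, -0.153, 0.988, 0.001]
contact_force: [-1.4, 2.1, 6.1]
width: 0.0132
gripper_force: 78.3
```

Emit:
{"name": "move_arm", "arguments": {"deltas": [[[0, 0, -0.02, 0, 1], [0, 0, -0.06, 0, 1], [0, 0, -0.12, 0, 1], [0, 0, -0.18, 0, 1], [0, 0, -0.23, 0, 1], [0, 0, -0.26, 0, 1], [0, 0, -0.26, 0, 1], [0, 0, -0.26, 0, 1], [0, 0, -0.26, 0, 1]]]}}

```text
clock: 5.25
position: [0.5056, 0.1823, 0.2661]
ee_rot: [-0.003, -0.153, 0.988, -0.0]
contact_force: [0.1, -1.4, -5.8]
width: 0.0128
gripper_force: 79.2
```

```bash
python3 - <<'E'
from h import *
from scipy.spatial.transform import Rotation as Ro
s=manip.get_state();im=manip.get_image("wrist");print(s)
cv2.imwrite("pics/w3.png",im[:,:,::-1])
q=s["ee_rot"];print(Ro.from_quat(np.r_[q[1:],q[0]]).as_matrix().round(4))
im2=manip.get_image("side")
b=cv2.resize(im2[130:290,290:450],(480,480))
a=cv2.resize(im[60:480,180:480],(343,480))
cv2.imwrite("pics/c3.png",np.hstack([a,b[:,:450]])[:,:,::-1])
E
```

```text
{'clock': 5.25, 'qpos': array([ 2.16554136e-01,  1.99116535e-01,  1.49377313e+00, -7.71483178e-05,
        1.45458194e+00, -1.66055001e+00]), 'qd': array([-1.16266206e-05,  5.13686524e-03, -2.61994076e-03, -5.01532614e-04,
        1.77412786e-03, -4.48808138e-04]), 'effort': array([ 2.41562241e-02, -4.13053679e+01, -2.79635328e+01, -9.72993053e-05,
       -9.77877178e-03, -9.75420363e-06]), 'position': array([0.50559809, 0.18226375, 0.26612848]), 'ee_rot': array([-2.93113507e-03, -1.52559751e-01,  9.88289877e-01, -2.24461778e-04]), 'contact_force': array([ 0.14458627, -1.35219036, -5.82820262]), 'moment': array([-0.00196265,  0.04520853,  0.01736053]), 'gripper_force': 79.17218504240736, 'width': 0.012752056243640569}
[[-9.534e-01 -3.015e-01 -5.700e-03]
 [-3.015e-01  9.535e-01 -1.300e-03]
 [ 5.900e-03  5.000e-04 -1.000e+00]]
```

View pics/c3.png

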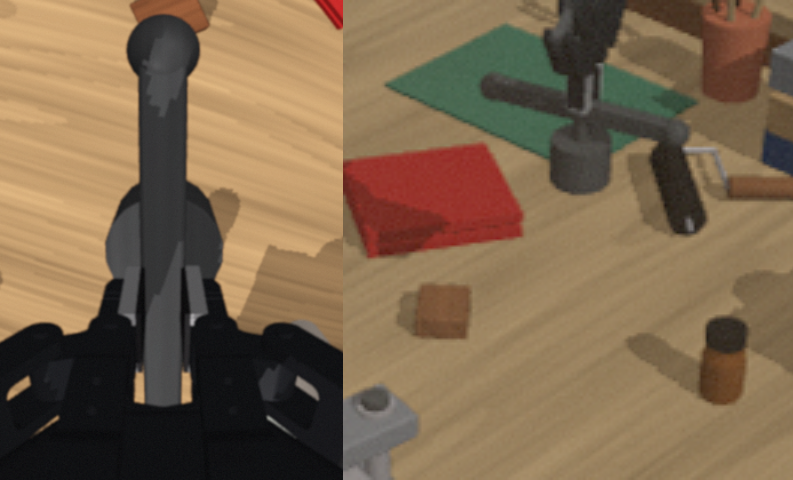

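The grasp is good: the handle hangs upright in both views. The wrist-image ball is at about (322.6,101), from which I'll get the offset along the bar.

```bash
python3 - <<'E'
from h import *
T=np.array(manip.camera_params("wrist")["tool_from_camera"])
p=manip.camera_params("wrist")
u,v=322.6,101
x,y=(u-p["cx"])/p["fx"],(v-p["cy"])/p["fy"];th=np.hypot(x,y)
d=T[:3,:3]@np.array([x/th*np.sin(th),y/th*np.sin(th),np.cos(th)])
for z in(-.011,-.009): print(T[:3,3]+d*(z-T[2,3])/d[2])
E
```

```text
[ 0.08645772 -0.00056778 -0.011     ]
[ 0.0866214  -0.00056527 -0.009     ]
```

Emit:
{"name": "move_arm", "arguments": {"deltas": [[[0.1294, -0.4409, 0, 0.129, 1], [0.1294, -0.4409, 0, 0.129, 1], [0.1294, -0.4409, 0, 0.129, 1], [0.1294, -0.4409, 0, 0.129, 1], [0.1294, -0.4409, 0, 0.129, 1], [0.1294, -0.4409, 0, 0.129, 1], [0.1294, -0.4409, 0, 0.129, 1], [0.1294, -0.4409, 0, 0.129, 1], [0.1294, -0.4409, 0, 0.129, 1], [0.1294, -0.4409, 0, 0.129, 1], [0.1294, -0.4409, 0, 0.129, 1]]]}}

```text
clock: 6.45
position: [0.5146, -0.1833, 0.2685]
ee_rot: [-0.001, -0.019, 1.0, 0.001]
contact_force: [-0.1, -0.5, -4.5]
width: 0.013
gripper_force: 79.5
```

```bash
cat >> h.py <<'E'
def rep():
    from scipy.spatial.transform import Rotation as Ro
    s=manip.get_state();q=s["ee_rot"];R=Ro.from_quat(np.r_[q[1:],q[0]]).as_matrix()
    print(s["clock"],s["position"].round(4),"yaw",np.degrees(np.arctan2(R[1,0],R[0,0])).round(2),"z",R[:,2].round(4),"F",s["contact_force"].round(1),"M",s["moment"].round(3),s["width"],"q6",s["qpos"][5])
E
python3 - <<'E'
from h import *
rep()
im=manip.get_image("side");t=manip.get_image("top")
b=cv2.resize(im[170:330,200:340],None,fx=3.4,fy=3.4,interpolation=cv2.INTER_CUBIC)
cv2.imwrite("pics/c4.png",b[:,:,::-1])
E
```

```text
6.45 [ 0.5146 -0.1833  0.2685] yaw -177.86 z [-0.0013  0.0017 -1.    ] F [-0.1 -0.5 -4.5] M [-0.005  0.084 -0.041] 0.012968137410699706 q6 -2.078423594003021
```

View pics/c4.png

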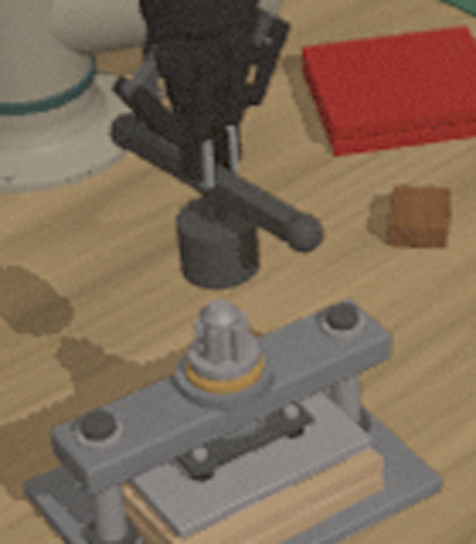

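The hub sits straight over the tip in the side view: hub centre at crop x≈219, tip at ≈220. I'll lower gently.

Emit:
{"name": "move_arm", "arguments": {"deltas": [[[0.001, -0.0015, 0.015, 0, 1], [0.001, -0.0015, 0.025, 0, 1], [0.001, -0.0015, 0.03, 0, 1], [0.001, -0.0015, 0.035, 0, 1], [0.001, -0.0015, 0.04, 0, 1], [0.001, -0.0015, 0.043, 0, 1], [0.001, -0.0015, 0.043, 0, 1]]]}}

```text
clock: 7.25
position: [0.514, -0.186, 0.2344]
ee_rot: [-0.0, -0.018, 1.0, 0.0]
contact_force: [-0.3, -0.5, -4.1]
width: 0.0131
gripper_force: 79.5
```

```bash
python3 -c "
from h import *
rep()"
```

```text
7.25 [ 0.514  -0.186   0.2344] yaw -177.94 z [-5.e-04  4.e-04 -1.e+00] F [-0.3 -0.5 -4.1] M [ 0.04   0.056 -0.039] 0.013093928732671362 q6 -2.081408891454951
```

Emit:
{"name": "move_arm", "arguments": {"deltas": [[[0, 0, 0.002, 0, 1], [0, 0, 0.004, 0, 1], [0, 0, 0.006, 0, 1], [0, 0, 0.008, 0, 1], [0, 0, 0.008, 0, 1]]]}}

```text
clock: 7.75
position: [0.514, -0.186, 0.228]
ee_rot: [-0.0, -0.018, 1.0, 0.0]
contact_force: [-0.6, -0.1, -5.0]
width: 0.0131
gripper_force: 79.5
```

```bash
python3 -c "
from h import *
rep()"
```

```text
7.75 [ 0.514 -0.186  0.228] yaw -177.93 z [-5.e-04  4.e-04 -1.e+00] F [-0.6 -0.1 -5. ] M [-0.006  0.039 -0.012] 0.013065801671487156 q6 -2.0814238561769534
```

Emit:
{"name": "move_arm", "arguments": {"deltas": [[[0, 0, 0.0013, 0, 1], [0, 0, 0.0026, 0, 1], [0, 0, 0.0038, 0, 1], [0, 0, 0.0038, 0, 1]]]}}

```text
clock: 8.15
position: [0.5141, -0.186, 0.2251]
ee_rot: [-0.0, -0.018, 1.0, 0.0]
contact_force: [0.0, -0.2, -4.7]
width: 0.0129
gripper_force: 79.5
```

```bash
python3 -c "
from h import *
rep()"
```

```text
8.15 [ 0.5141 -0.186   0.2251] yaw -177.93 z [-3.e-04  3.e-04 -1.e+00] F [ 0.  -0.2 -4.7] M [ 0.054 -0.008  0.013] 0.012887444637990846 q6 -2.0814425045270726
```

Emit:
{"name": "move_arm", "arguments": {"deltas": [[[0, 0, 0.0013, 0, 1], [0, 0, 0.0026, 0, 1], [0, 0, 0.0038, 0, 1], [0, 0, 0.0038, 0, 1]]]}}

```text
clock: 8.55
position: [0.5142, -0.186, 0.222]
ee_rot: [-0.0, -0.018, 1.0, 0.0]
contact_force: [-0.7, 0.5, -5.7]
width: 0.0127
gripper_force: 79.5
```

```bash
python3 -c "
from h import *
rep()"
```

```text
8.55 [ 0.5142 -0.186   0.222 ] yaw -177.93 z [-2.e-04  2.e-04 -1.e+00] F [-0.7  0.5 -5.7] M [-0.021 -0.042  0.053] 0.012738440155290926 q6 -2.0814308477949686
```

Emit:
{"name": "move_arm", "arguments": {"deltas": [[[0, 0, 0.0013, 0, 1], [0, 0, 0.0026, 0, 1], [0, 0, 0.0038, 0, 1], [0, 0, 0.0038, 0, 1]]]}}

```text
clock: 8.95
position: [0.5141, -0.186, 0.219]
ee_rot: [-0.0, -0.018, 1.0, 0.0]
contact_force: [0.0, 0.3, -5.1]
width: 0.0127
gripper_force: 79.5
```

```bash
python3 -c "
from h import *
rep()"
```

```text
8.95 [ 0.5141 -0.186   0.219 ] yaw -177.93 z [-1.e-04  2.e-04 -1.e+00] F [ 0.   0.3 -5.1] M [-0.052 -0.006 -0.051] 0.01268103075844399 q6 -2.0814054034051304
```

Emit:
{"name": "move_arm", "arguments": {"deltas": [[[0, 0, 0.0015, 0, 1], [0, 0, 0.003, 0, 1], [0, 0, 0.0045, 0, 1], [0, 0, 0.006, 0, 1], [0, 0, 0.006, 0, 1]]]}}

```text
clock: 9.45
position: [0.5141, -0.186, 0.2142]
ee_rot: [-0.0, -0.018, 1.0, 0.0]
contact_force: [0.4, -0.1, -5.0]
width: 0.0127
gripper_force: 79.5
```

```bash
python3 -c "
from h import *
rep()"
```

```text
9.45 [ 0.5141 -0.186   0.2142] yaw -177.93 z [-2.e-04  2.e-04 -1.e+00] F [ 0.4 -0.1 -5. ] M [ 0.009 -0.024  0.033] 0.012742230522479669 q6 -2.0813845602421988
```

Emit:
{"name": "move_arm", "arguments": {"deltas": [[[0, 0, 0.002, 0, 1], [0, 0, 0.004, 0, 1], [0, 0, 0.006, 0, 1], [0, 0, 0.008, 0, 1], [0, 0, 0.01, 0, 1], [0, 0, 0.01, 0, 1]]]}}

```text
clock: 10.05
position: [0.5141, -0.186, 0.2061]
ee_rot: [-0.0, -0.018, 1.0, 0.0]
contact_force: [0.2, -0.1, -5.2]
width: 0.0129
gripper_force: 79.5
```

```bash
python3 -c "
from h import *
rep()"
```

```text
10.05 [ 0.5141 -0.186   0.2061] yaw -177.93 z [-3.e-04  2.e-04 -1.e+00] F [ 0.2 -0.1 -5.2] M [-0.093 -0.054  0.012] 0.012863554657019506 q6 -2.0814052400052843
```

Emit:
{"name": "move_arm", "arguments": {"deltas": [[[0, 0, 0.0015, 0, 1], [0, 0, 0.003, 0, 1], [0, 0, 0.0045, 0, 1], [0, 0, 0.006, 0, 1], [0, 0, 0.006, 0, 1]]]}}

```text
clock: 10.55
position: [0.5141, -0.186, 0.2014]
ee_rot: [-0.0, -0.018, 1.0, 0.0]
contact_force: [-0.6, 0.6, -5.0]
width: 0.0125
gripper_force: 79.5
```

```bash
python3 -c "
from h import *
rep()"
```

```text
10.55 [ 0.5141 -0.186   0.2014] yaw -177.93 z [-2.e-04  2.e-04 -1.e+00] F [-0.6  0.6 -5. ] M [-0.061 -0.019 -0.009] 0.012497142024172878 q6 -2.0814537537889075
```

Emit:
{"name": "move_arm", "arguments": {"deltas": [[[0, 0, 0.0008, 0, 1], [0, 0, 0.0016, 0, 1], [0, 0, 0.0024, 0, 1], [0, 0, 0.003, 0, 1], [0, 0, 0.003, 0, 1]]]}}

```text
clock: 11.05
position: [0.5142, -0.1861, 0.1991]
ee_rot: [0.0, -0.018, 1.0, 0.0]
contact_force: [0.4, -0.5, -4.2]
width: 0.0129
gripper_force: 79.5
```

```bash
python3 -c "
from h import *
rep()"
```

```text
11.05 [ 0.5142 -0.1861  0.1991] yaw -177.93 z [ 0.e+00  1.e-04 -1.e+00] F [ 0.4 -0.5 -4.2] M [ 0.025 -0.065  0.032] 0.012857480603486852 q6 -2.0813988073525636
```

Emit:
{"name": "move_arm", "arguments": {"deltas": [[[0, 0, 0.0008, 0, 1], [0, 0, 0.0016, 0, 1], [0, 0, 0.0024, 0, 1], [0, 0, 0.003, 0, 1], [0, 0, 0.003, 0, 1]]]}}

```text
clock: 11.55
position: [0.5146, -0.1858, 0.1988]
ee_rot: [0.001, -0.018, 1.0, -0.0]
contact_force: [-2.9, 2.3, 6.8]
width: 0.0128
gripper_force: 81.0
```

```bash
python3 -c "
from h import *
rep()"
```

```text
11.55 [ 0.5146 -0.1858  0.1988] yaw -177.93 z [ 2.3e-03 -3.0e-04 -1.0e+00] F [-2.9  2.3  6.8] M [ 0.403  0.37  -0.021] 0.012786788616822253 q6 -2.0814194273892936
```

Contact came at TCP z≈0.1988, so the underside is at about 0.137. That is in the collar range and well below tooth-on-tooth height, so the hub is home. Now I turn clockwise, following the screw down (z shift = 0.01 × twist).

Emit:
{"name": "move_arm", "arguments": {"deltas": [[[0, 0, 0.0002, 0.02, 1], [0, 0, 0.0005, 0.05, 1], [0, 0, 0.0008, 0.08, 1], [0, 0, 0.0011, 0.11, 1], [0, 0, 0.0014, 0.14, 1], [0, 0, 0.0014, 0.14, 1]]]}}

```text
clock: 12.15
position: [0.5147, -0.1859, 0.1977]
ee_rot: [0.001, 0.129, 0.992, -0.0]
contact_force: [-1.4, 2.6, 5.8]
width: 0.013
gripper_force: 81.0
```

```bash
python3 -c "
from h import *
rep()"
```

```text
12.15 [ 0.5147 -0.1859  0.1977] yaw 165.23 z [ 2.6e-03 -6.0e-04 -1.0e+00] F [-1.4  2.6  5.8] M [0.306 0.359 0.065] 0.01298274991087851 q6 -1.7873497105181795
```

Emit:
{"name": "move_arm", "arguments": {"deltas": [[[0, 0, 0.0003, 0.03, 1], [0, 0, 0.0006, 0.06, 1], [0, 0, 0.0009, 0.09, 1], [0, 0, 0.0012, 0.12, 1]]]}}

```text
clock: 12.55
position: [0.5147, -0.1859, 0.1967]
ee_rot: [0.001, 0.252, 0.968, -0.0]
contact_force: [-2.2, 3.0, 6.1]
width: 0.0125
gripper_force: 81.0
```

```bash
python3 -c "
from h import *
rep()"
```

```text
12.55 [ 0.5147 -0.1859  0.1967] yaw 150.75 z [ 2.3e-03 -6.0e-04 -1.0e+00] F [-2.2  3.   6.1] M [0.261 0.414 0.099] 0.0124624953796607 q6 -1.5346869168485637
```

Emit:
{"name": "move_arm", "arguments": {"deltas": [[[0, 0, 0.0003, 0.03, 1], [0, 0, 0.0006, 0.06, 1], [0, 0, 0.0009, 0.09, 1], [0, 0, 0.0012, 0.12, 1]]]}}

```text
clock: 12.95
position: [0.5146, -0.1859, 0.1958]
ee_rot: [0.001, 0.372, 0.928, 0.0]
contact_force: [-2.2, 2.1, 6.9]
width: 0.0125
gripper_force: 81.0
```

```bash
python3 -c "
from h import *
rep()"
```

```text
12.95 [ 0.5146 -0.1859  0.1958] yaw 136.35 z [ 2.1e-03 -7.0e-04 -1.0e+00] F [-2.2  2.1  6.9] M [0.296 0.48  0.163] 0.012546922246768854 q6 -1.2833174162917098
```

Emit:
{"name": "move_arm", "arguments": {"deltas": [[[0, 0, 0.0003, 0.03, 1], [0, 0, 0.0006, 0.06, 1], [0, 0, 0.0009, 0.09, 1]]]}}

```text
clock: 13.25
position: [0.5145, -0.1859, 0.195]
ee_rot: [0.001, 0.457, 0.889, 0.0]
contact_force: [-1.4, 2.9, 6.7]
width: 0.0131
gripper_force: 81.1
```

```bash
python3 -c "
from h import *
rep()"
```

```text
13.25 [ 0.5145 -0.1859  0.195 ] yaw 125.55 z [ 2.1e-03 -7.0e-04 -1.0e+00] F [-1.4  2.9  6.7] M [0.321 0.515 0.122] 0.01306192084357505 q6 -1.0948311279916212
```

Emit:
{"name": "move_arm", "arguments": {"deltas": [[[0, 0, 0.0003, 0.03, 1], [0, 0, 0.0006, 0.06, 1], [0, 0, 0.0009, 0.09, 1]]]}}

```text
clock: 13.55
position: [0.5145, -0.1859, 0.1943]
ee_rot: [0.001, 0.539, 0.842, 0.0]
contact_force: [-1.9, 2.3, 7.6]
width: 0.0129
gripper_force: 81.1
```

```bash
python3 -c "
from h import *
rep()"
```

```text
13.55 [ 0.5145 -0.1859  0.1943] yaw 114.76 z [ 1.9e-03 -6.0e-04 -1.0e+00] F [-1.9  2.3  7.6] M [0.37  0.515 0.125] 0.012885557347556177 q6 -0.90635250959453
```

Emit:
{"name": "move_arm", "arguments": {"deltas": [[[0, 0, 0.0003, 0.03, 1], [0, 0, 0.0006, 0.06, 1], [0, 0, 0.0009, 0.09, 1]]]}}

```text
clock: 13.85
position: [0.5143, -0.1858, 0.1937]
ee_rot: [0.001, 0.616, 0.788, 0.0]
contact_force: [-2.5, 2.8, 8.2]
width: 0.0128
gripper_force: 81.2
```

```bash
python3 -c "
from h import *
rep()"
```

```text
13.85 [ 0.5143 -0.1858  0.1937] yaw 103.98 z [ 1.6e-03 -5.0e-04 -1.0e+00] F [-2.5  2.8  8.2] M [0.375 0.514 0.292] 0.01281964820996235 q6 -0.7181919377736354
```

Emit:
{"name": "move_arm", "arguments": {"deltas": [[[0, 0, 0.0002, 0.025, 1], [0, 0, 0.0005, 0.05, 1]]]}}

```text
clock: 14.05
position: [0.5143, -0.1858, 0.1933]
ee_rot: [0.001, 0.656, 0.755, 0.0]
contact_force: [-3.7, 2.3, 8.7]
width: 0.0128
gripper_force: 81.4
```

```bash
python3 -c "
from h import *
rep()
manip.get_image('side');rep()"
```

```text
14.05 [ 0.5143 -0.1858  0.1933] yaw 98.02 z [ 1.5e-03 -5.0e-04 -1.0e+00] F [-3.7  2.3  8.7] M [0.428 0.605 0.346] 0.012790524703679598 q6 -0.614105524915671
14.1 [ 0.5143 -0.1858  0.1933] yaw 97.92 z [ 1.5e-03 -5.0e-04 -1.0e+00] F [-3.6  1.9  9.2] M [0.478 0.624 0.307] 0.013012928468745834 q6 -0.6124694906213429
```

Emit:
{"name": "move_arm", "arguments": {"deltas": [[[0, 0, 0.0002, 0.025, 1], [0, 0, 0.0004, 0.05, 1], [0, 0, 0.0004, 0.05, 1]]]}}

```text
clock: 14.4
position: [0.5142, -0.1858, 0.1929]
ee_rot: [0.001, 0.694, 0.72, 0.0]
contact_force: [-2.4, 2.3, 7.3]
width: 0.0127
gripper_force: 81.2
```

```bash
python3 -c "
from h import *
rep()
manip.get_image('side');rep()
manip.get_image('side');rep()"
```

```text
14.4 [ 0.5142 -0.1858  0.1929] yaw 92.09 z [ 1.3e-03 -5.0e-04 -1.0e+00] F [-2.4  2.3  7.3] M [0.458 0.626 0.323] 0.012741718148812555 q6 -0.5107074624712405
14.45 [ 0.5142 -0.1858  0.193 ] yaw 92.13 z [ 1.4e-03 -4.0e-04 -1.0e+00] F [-1.8  2.6  7.8] M [0.443 0.647 0.318] 0.012797103496849586 q6 -0.5113150976216552
14.5 [ 0.5142 -0.1858  0.1929] yaw 92.14 z [ 1.3e-03 -4.0e-04 -1.0e+00] F [-2.3  2.8  8.8] M [0.449 0.612 0.345] 0.012796373852986768 q6 -0.5114699964124714
```

Emit:
{"name": "move_arm", "arguments": {"deltas": [[[0, 0, 0.0002, 0.025, 1], [0, 0, 0.0004, 0.05, 1]]]}}

```text
clock: 14.7
position: [0.5142, -0.1857, 0.1926]
ee_rot: [0.001, 0.731, 0.682, 0.0]
contact_force: [-2.7, 2.3, 7.7]
width: 0.0131
gripper_force: 81.4
```

```bash
python3 -c "
from h import *
rep()
manip.get_image('side');rep()"
```

```text
14.7 [ 0.5142 -0.1857  0.1926] yaw 86.05 z [ 1.3e-03 -4.0e-04 -1.0e+00] F [-2.7  2.3  7.7] M [0.481 0.657 0.493] 0.013069433955012526 q6 -0.4051516222360882
14.75 [ 0.5142 -0.1857  0.1926] yaw 85.95 z [ 1.3e-03 -5.0e-04 -1.0e+00] F [-3.1  2.1  8.2] M [0.441 0.621 0.389] 0.013045667341427801 q6 -0.40346541904836997
```

It is snug, about 0.36 N·m above free turning (roughly 90 N). I'll unload, open and lift away.

Emit:
{"name": "move_arm", "arguments": {"deltas": [[[0, 0, -0.0022, 0, 1], [0, 0, -0.0022, 0, 0.3], [0, 0, -0.0022, 0, -1], [0, 0, -0.0022, 0, -1], [0, 0, -0.0022, 0, -1], [0, 0, -0.0022, 0, -1], [0, 0, -0.0022, 0, -1], [0, 0, -0.0022, 0, -1]]]}}

```text
clock: 15.55
position: [0.5142, -0.1861, 0.1923]
ee_rot: [0.0, 0.731, 0.682, 0.0]
contact_force: [-0.0, 0.5, -0.9]
width: 0.0852
gripper_force: 0.0
```

Emit:
{"name": "move_arm", "arguments": {"deltas": [[[0, 0, -0.02, 0, -1], [0, 0, -0.05, 0, -1], [0, 0, -0.09, 0, -1], [0, 0, -0.13, 0, -1], [0, 0, -0.13, 0, -1]]]}}

```text
clock: 16.05
position: [0.5165, -0.1872, 0.3012]
ee_rot: [0.005, 0.731, 0.682, 0.002]
contact_force: [1.3, -0.7, -0.1]
width: 0.0854
gripper_force: 0.0
```

```bash
python3 - <<'E'
from h import *
rep()
im=manip.get_image("side")
b=cv2.resize(im[170:360,190:350],None,fx=3.1,fy=3.1,interpolation=cv2.INTER_CUBIC)
cv2.imwrite("pics/c5.png",b[:,:,::-1])
E
```

```text
16.05 [ 0.5165 -0.1872  0.3012] yaw 86.07 z [ 0.0087 -0.0043 -1.    ] F [ 1.3 -0.7 -0.1] M [-0.023 -0.009 -0.017] 0.0854488195504374 q6 -0.40591393502975237
```

View pics/c5.png

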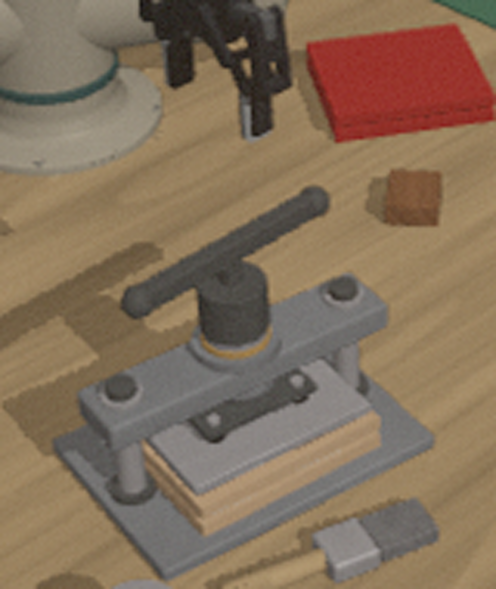

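The handle is seated upright on the collar (hub at crop (234,300)), the platen is down on the boards, and the gripper is clear. I'll hand it in.

```bash
python3 -c "
from rig import manip
print(manip.sign_off())"
```

```text
the job is handed in; nothing more can be done
None
```

I meshed the handle, seated it on the collar and turned it clockwise to hand-snug (about 0.36 N·m above free turning, roughly 90 N on the boards by estimate), then let go and handed the job in at about 16 s; sign-off returned no verdict.

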